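Rehang the lift-off door of a paint cabinet

ROBOT

A 6-joint arm with a two-finger parallel gripper is mounted at the origin on the work surface. World frame = base frame: x ahead of the robot, y to its left, z up, the work surface at z = 0. Lengths are in m, angles in rad, forces in N, time in s.
With the tool pointing down it reaches from about 0.375 to 0.975 m from the base axis. Payload 3.8 kg.
Tool frame: the origin (TCP) lies at the very end of the fingers, on their centre line; the grasp point (between the pads) lies 19 mm behind it; z points along the fingers, y is the line along which they close (so a half turn about z gives the same grasp; the last joint's range is limited). The gripper opens to 85 mm and grips with 20 to 120 N. Pads are 22 mm wide; open, the fingers measure 114 mm over their backs; the gripper's body (76 mm by 85 mm) begins 54 mm behind the grasp point. The pads swing forward as they close: fully open they stand 13 mm farther back than shut.
Start: joints at [-1.298, 0.264, 1.604, -0, 1.274, -0.037], TCP at [0.206, -0.643, 0.231] pointing down, gripper open.
Joint ranges: [-2.63, 2.63], [-0.94, 2.18], [0.31, 2.57], [-1.31, 4.45], [0, 2.66], [-2.55, 2.55]. Speed limits (rad/s): [2.57, 2.57, 3.14, 3.14, 3.14, 3.14].

INTERFACE

Orientations are given as a rotation vector (axis times angle).
In Python, from workcell import monitor, viewer, job gives the robot as it stands. The module is installed in compiled form; this text tells all that it offers.
- The arm moves only by the tool step_arm, never from a script. Its argument "series" is one flat list of numbers, 4 for each row, row after row: the shift along the tool's x, y, z in m, then the turn about the tool's z in rad. A call has 1 to 8 rows; each row is the pose to reach, as a shift and turn from the pose commanded when the call began, along the tool's axes at that moment; what a row does not reach only later rows make up. A row lasts 1/8 s, in which the tool goes at most 62.5 mm and 10.7 degrees, less where a joint would pass 70% of its speed; a pose out of reach is approached as far as the arm can. A call with a gripper value outside its range is refused whole. "gripper" is the opening, from 0 (shut) to 1 (fully open), set as the call begins (left out, the last holds). The fingers move at their own pace and stop on an object; "newtons" is the grip in N (left out, the last holds). Time passes only in rows, so rows that repeat a pose let the fingers close. It gives the time, the measured TCP pose, the force, the opening and the grip force at its end, in the units of the state.
- monitor.read_state(): the state, without advancing time (a new reading comes with each control period).
- viewer.read_camera(name): name is "side" or "top" or "wrist"; returns a dict with "image" (480x640x3 uint8, red, green, blue), "intrinsics" (3x3 intrinsics, pixels), "distortion" ([k1, k2, p1, p2, k3] as OpenCV has them; the pictures are not rectified), "T" (4x4, takes a point from camera to world coordinates); the wrist camera has in their place "hand_eye" (4x4, takes a point from camera to tool coordinates, whose origin is the TCP and whose axes are the flange's). Camera axes: x right, y up, looking along -z (the intrinsics and any distortion apply to the point x, -y, -z); pixel columns grow to the right and rows downward; lengths in m; the calibration is good to about 2 mm. A picture is of the moment at which its call begins: read the wrist's pose just before it. There is no depth.
- job.finish_job(): hands the job in; it is judged then, once.
Trained networks look in a picture, given as the dict that the camera call returned (one of the last four; its "shot" number tells which), for a name from the list of things; names that differ only in an ending like _2 or _b are one class to them, and where a whole thing is asked for, a point or a joint stands for the part that bears it (a point fixed in the world has none). Each returns a list of dicts, best first, with "score" (0 to 1); they miss things now and then, are a little off and sometimes report something else, mostly with a low value. They report only what shows in the picture. A call takes as long as a camera call. They do not tell look-alikes from the thing itself.
- viewer.boxes_of(picture, label): "extent" ([centre column, centre row, width, height] in pixels, round what is visible of it).
- viewer.spot_point(picture, label): "point" ([column, row] in pixels: a listed point, or the origin of a listed thing).
The state is a dict: "time": time; "q": joint angles; "joint_vel": joint speeds; "joint_torque": joint torques, N m; "tool_pos": TCP position; "tcp_rot": TCP orientation; "wrist_force": force on the tool from outside, world axes, zero at the start; "torque": the same for the moment, N m; "width": opening from 0.0 (shut) to 1.0 (fully open); "grip_force": force on a finger pad.
Only numpy, scipy, OpenCV 4.12 (cv2) and the standard library are available. Lean on these libraries where they do the work, as an engineer would, in place of code of your own. Each camera call takes 0.05 s, during which the arm holds its last target. There are 200 camera calls.

TASK

Hang the paint cabinet's lift-off door back on its hinges and shut it: slide the fat lidded tub aside along the bench, clear of the door's swing, take the door (the plywood panel with the two steel hinge knuckles) from the stand, and lower both knuckles fully down onto the two hinge pins with the door standing well open, about square to the cabinet's front. Let go of it, then push it shut against the front. The door must not strike the tub, the tub stays upright on the bench, and the spare panel, bottles, cans and other things are left where they are.

Things in the scene. Friction and masses are not known exactly. Their poses are not given: they have to be found in the camera images.
- cabinet: Fixed open-fronted plywood cabinet, 150 deep, 196 wide, 205 mm high. Origin: middle of its front face's lower edge, on the bench; +x goes into the cabinet, +y along the front to the hinge side. Two steel brackets (18 wide, 8 thick) with upright pins stick out 21 mm from the front. Leaf yaw when shut = cabinet yaw; open square = cabinet yaw - 90 deg (free edge to -x, outer face to +y).
- pin_low (a point): Foot of the lower hinge pin, on its bracket's top face (cabinet -11, 89, 50 mm). Steel pin 9 mm thick, 24 mm tall, the top 8 mm tapering to 3 mm. The door's knuckle rests on this bracket.
- pin_high (a point): Foot of the upper hinge pin, same as the lower one and straight above it (cabinet -11, 89, 150 mm). The bracket's underside is 8 mm lower, so the lower knuckle must come in from the side between the lower pin's tip and this bracket.
- shut_mark (a point): Point on the cabinet where the middle of the door's free edge is when shut (cabinet -11, -75, 110 mm). 3 mm rubber bumpers hold the shut door's inner face 3 mm off the front.
- leaf: The door: plywood panel 16 thick (x), 150 wide (y), 160 mm high, two steel knuckle rings (19 outer, 12 bore, 20 tall) on its +y edge, knob 28 mm proud on its outer (-x) face at y -50, z 65. 0.24 to 0.38 kg, balanced near mid-width. Origin: centre of underside. Starts upright in a stand slot, underside at 12 mm (hung: 30 mm, turning freely, reaching 165 mm from the hinge axis, may sag 2 deg).
- knuckle_low (a point): Centre of the lower end of the lower knuckle's bore (leaf 0, 89, 20 mm); the bore's axis is the leaf's z. Seated: coincides with pin_low.
- knuckle_high (a point): Centre of the lower end of the upper knuckle's bore (leaf 0, 89, 120 mm). Seated: coincides with pin_high.
- leaf_edge (a point): Middle of the leaf's free edge (leaf 0, -75, 80 mm).
- stand: Wooden stand, fixed, base 160 (x) x 150 (y) x 12 mm, with two slots along x at y = +38 and -38 mm, made by rails 120 long and 40 mm high (top 52 mm above the bench); slots 19.6 mm wide. Origin: centre of its underside. The leaf stands with its knuckles towards the stand's +x.
- panel: Spare plain plywood panel without knuckles or knob, 16 x 150 x 160 mm, origin and axes as the leaf, upright in the other slot. Leave it.
- tub: Closed white tub with a flat grey lid, 100 mm across at the lid (98 mm just below it, 92 at the foot), 94 mm high, 0.4 to 0.8 kg; too wide to grip, slides on the bench when pushed low. Origin: centre of its underside. It starts in front of the cabinet, in the door's swing.
- jar: Jar 48 mm across, 70 high, inside the cabinet on its floor. Origin: underside. Leave it.
- flask: Bottle 40 mm across, 100 high, inside the cabinet on its floor. Origin: underside. Leave it.
- tin: Tin 56 mm across, 60 high, on the rear of the cabinet's roof. Origin: underside. Leave it.
- squeeze: Bottle 38 mm across, 100 high, on the bench beside the cabinet's free-edge side. Origin: underside. Leave it.
- dropper: Bottle 36 mm across, 90 high, on the bench beside the cabinet's hinge side. Origin: underside. Leave it.
- can: Can 66 mm across, 100 high, on the bench behind the stand. Origin: underside. Leave it.
- sanding: Cork sanding block 110 (x) x 50 (y) x 35 mm beside the stand. Origin: underside. Leave it.
There are look-alikes about, which are no part of the job. Leave any purple or turquoise look-alike of the leaf alone.

How it is judged:
On the way, in this order (a step that is already met when the one before it is completed fails the run):
1. the door hangs on both pins, fully down, standing at least about a third of a right angle open, and is let go of (distance between knuckle_low and pin_low below 0.006 m and distance between knuckle_high and pin_high below 0.006 m and x of leaf_edge in the frame of cabinet below -0.095 m and contact force between the fingers and leaf below 0.5 N), for 0.2 s.
2. the door is pushed shut (distance between knuckle_low and pin_low below 0.006 m and distance between knuckle_high and pin_high below 0.006 m and distance between leaf_edge and shut_mark below 0.015 m), for 0.2 s.
At the end, for the whole second after the job is handed in: Both knuckles fully down on their pins (each within 6 mm of its seat), the middle of the door's free edge within 15 mm of its shut place, door at rest, the tub standing upright on the bench at rest (all of step 2 and linear speed of each of leaf, tub below 0.03 m/s and angular speed of leaf below 0.15 rad/s and angle between tub's own z axis and vertical below 0.1 rad and height (world z) of tub below 0.01 m); the robot touches nothing.
It fails at once if the door strikes the tub (contact force between leaf and tub above 1 N).
It fails at once if the tub is tipped over or lifted (angle between tub's own z axis and vertical above 0.35 rad or height (world z) of tub above 0.02 m).
It fails at once if the spare panel, a bottle, a can or another bystander is shifted by more than 25 mm or knocked over (distance of any of panel, jar, flask, tin, squeeze, dropper, can, sanding from where it was at the start of the episode above 0.025 m or angle between any of panel, jar, flask, tin, squeeze, dropper, can, sanding's own z axis and vertical above 0.35 rad).
It also fails if it takes over 72 s, if anything falls off the work surface, if the arm or the gripper's body presses on something with over 40 N, if the wrist force passes 120 N, or if a joint passes its speed limit or range.

## Working session

There is one attempt and no reset: what is moved stays moved. The work goes in short steps, Python scripts to look and compute and a tool call to move; the robot and the scene stay as the last step left them, time stands still between calls to the robot, and variables do not carry over. Pictures are saved under pics/ and viewed, at most 10 in all, crops included, and the job is handed in when it is done.

Besides the shell and the picture viewer there is one more tool, called after "Request:" by a JSON object that holds its "name" and its "arguments". step_arm: Moves the arm, as the interface text tells. Its arguments: {"type":"object","properties":{"series":{"type":"array"},"gripper":{"type":"number"},"newtons":{"type":"number"}},"required":["series"]}

```bash
mkdir -p pics; cat > h.py <<'E'
import numpy as np, cv2
from scipy.spatial.transform import Rotation as R
from workcell import monitor, viewer, job
def ray(c,px,T=None):
    T=np.array(c["T"]) if T is None else T
    u=cv2.undistortPoints(np.array([[px]],float),np.array(c["intrinsics"]),np.array(c["distortion"]))[0,0]
    d=T[:3,:3]@np.array([u[0],-u[1],-1]); return T[:3,3],d
def atz(c,px,z,T=None):
    o,d=ray(c,px,T); return o+d*(z-o[2])/d[2]
def tri(rs):
    A=np.zeros((3,3));b=np.zeros(3)
    for o,d in rs:
        d=d/np.linalg.norm(d);P=np.eye(3)-np.outer(d,d);A+=P;b+=P@o
    p=np.linalg.solve(A,b); return p,[np.linalg.norm(np.cross(p-o,d/np.linalg.norm(d))) for o,d in rs]
def proj(c,P,T=None):
    T=np.array(c["T"]) if T is None else T
    p=(np.atleast_2d(P)-T[:3,3])@T[:3,:3]; p=p*[1,-1,-1]
    return cv2.projectPoints(p,np.zeros(3),np.zeros(3),np.array(c["intrinsics"]),np.array(c["distortion"]))[0][:,0]
def tool():
    s=monitor.read_state(); T=np.eye(4);T[:3,:3]=R.from_rotvec(s["tcp_rot"]).as_matrix();T[:3,3]=s["tool_pos"];return T
def shot(n):
    if n=="wrist":
        T=tool(); c=viewer.read_camera(n); return c,T@np.array(c["hand_eye"])
    c=viewer.read_camera(n); return c,np.array(c["T"])
def save(c,f): cv2.imwrite("pics/"+f,c["image"][:,:,::-1])
E
cat > a.py <<'E'
from h import *
np.set_printoptions(precision=4,suppress=True)
C={n:shot(n) for n in("side","top")}
for n in C: save(C[n][0],n+"0.png"); print(n,C[n][1][:3,3],-C[n][1][:3,2])
print(tool())
for l in "cabinet pin_low pin_high shut_mark leaf knuckle_low knuckle_high leaf_edge stand panel tub squeeze dropper can sanding".split():
    for n in C:
        print(l,n,[(np.round(d["point"],1).tolist(),round(d["score"],2)) for d in viewer.spot_point(C[n][0],l)[:3]])
E
python3 a.py
```

```text
side [-0.317  -0.2238  1.0031] [ 0.6948  0.1835 -0.6954]
top [ 0.4582 -0.019   1.4582] [ 0.0709  0.0159 -0.9974]
[[ 0.9524  0.3049 -0.0005  0.2056]
 [ 0.3049 -0.9524  0.002  -0.6422]
 [ 0.0001 -0.002  -1.      0.2301]
 [ 0.      0.      0.      1.    ]]
cabinet side [([414.7, 277.3], 0.88)]
cabinet top [([395.4, 226.8], 0.98)]
pin_low side [([382.0, 265.1], 0.75)]
pin_low top [([366.1, 241.6], 0.64), ([343.7, 230.8], 0.55)]
pin_high side [([386.2, 238.7], 0.59)]
pin_high top [([371.5, 236.9], 0.73)]
shut_mark side [([454.1, 245.9], 0.56), ([247.0, 244.4], 0.54)]
shut_mark top [([426.5, 216.4], 0.77)]
leaf side [([228.8, 235.6], 0.88), ([173.0, 232.1], 0.83), ([157.9, 306.9], 0.78)]
leaf top [([199.5, 319.4], 0.91), ([170.2, 233.2], 0.73), ([274.1, 316.8], 0.72)]
knuckle_low side [([135.2, 236.2], 0.86), ([187.4, 279.7], 0.76)]
knuckle_low top [([141.7, 250.6], 0.96), ([230.8, 197.3], 0.86), ([210.5, 288.8], 0.86)]
knuckle_high side [([126.3, 205.6], 0.9), ([183.7, 248.8], 0.86), ([236.1, 182.0], 0.74)]
knuckle_high top [([129.7, 246.2], 0.92), ([201.6, 291.1], 0.91), ([266.0, 287.5], 0.72)]
leaf_edge side [([122.8, 305.5], 0.74), ([194.1, 199.5], 0.73), ([213.9, 234.7], 0.57)]
leaf_edge top [([219.0, 253.8], 0.94), ([181.7, 213.9], 0.87), ([178.0, 343.3], 0.82)]
stand side [([245.8, 245.8], 0.95)]
stand top [([242.5, 232.0], 0.82)]
panel side []
panel top [([252.8, 226.7], 0.66)]
tub side [([427.7, 315.1], 0.96)]
tub top [([411.1, 262.1], 0.77)]
squeeze side [([472.3, 269.4], 0.94)]
squeeze top [([440.9, 207.5], 0.58), ([242.1, 232.2], 0.36), ([367.6, 239.5], 0.29)]
dropper side [([359.0, 265.5], 0.78)]
dropper top [([343.5, 227.4], 0.63)]
can side []
can top [([238.7, 171.0], 0.6), ([219.6, 191.7], 0.18)]
sanding side [([298.4, 267.7], 0.97)]
sanding top [([253.2, 228.1], 0.75), ([293.5, 241.7], 0.66)]
```

View pics/side0.png

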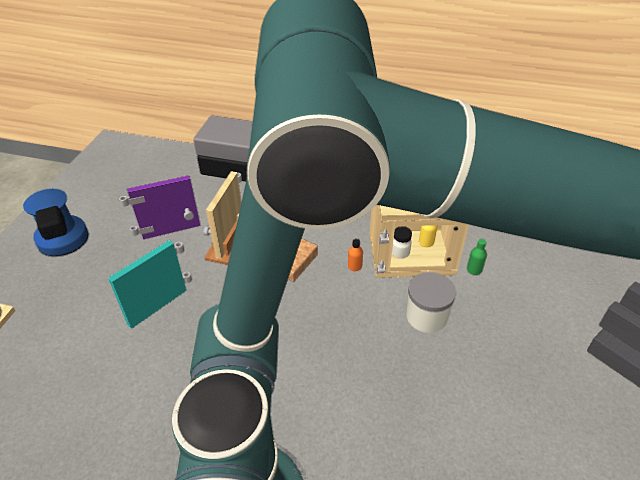

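View pics/top0.png

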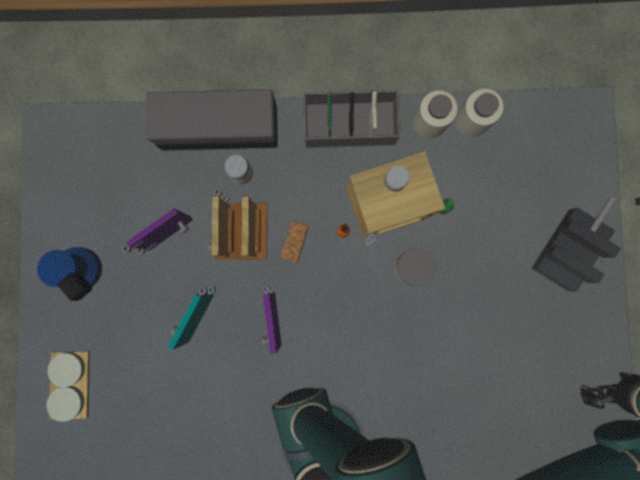

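The side view is half blocked by the arm. In the top view the real leaf is the left panel in the stand, with knuckles near (219,195) and knob near (211,247), and the spare panel is at (249,226). The tub is at (416,265) and the cabinet bracket at (370,240). The purple and teal leaves are decoys.

```bash
cat > b.py <<'E'
from h import *
np.set_printoptions(precision=4,suppress=True)
S,_=shot("side");T,_=shot("top")
print("tub lid",atz(T,(416.5,266),.094), "tub org",atz(T,(411.1,262.1),0),atz(S,(427.7,315.1),0))
print("tub side lid", atz(S,(431,290),.094))
print("cab",atz(T,(395.4,226.8),0),atz(S,(414.7,277.3),0))
print("pl",tri([ray(S,(382,265.1)),ray(T,(366.1,241.6))]),"ph",tri([ray(S,(386.2,238.7)),ray(T,(371.5,236.9))]))
print("roof corners",[atz(T,p,.205)[:2] for p in((349,184),(426,153),(443,210),(364,235))])
print("leaf top ends",[atz(T,p,.172)[:2] for p in((218,197),(219,256))],"knuckle top",atz(T,(219,195),.152))
print("panel",[atz(T,p,.172)[:2] for p in((248,197),(249,256))])
print("stand",[atz(T,p,.012)[:2] for p in((267,203),(268,259))])
H=np.array(viewer.read_camera("wrist")["hand_eye"]);print(H)
for x in((364,235),(218,225),(416,266)):pass
E
python3 b.py
```

```text
tub lid [ 0.4827 -0.2605  0.094 ] tub org [ 0.4959 -0.2623  0.    ] [ 0.4841 -0.2629  0.    ]
tub side lid [ 0.478  -0.2586  0.094 ]
cab [ 0.5978 -0.2215  0.    ] [ 0.5906 -0.2198  0.    ]
pl (array([ 0.5544, -0.1367,  0.0595]), [np.float64(0.004909430769715448), np.float64(0.004909430769715481)]) ph (array([ 0.5601, -0.1418,  0.142 ]), [np.float64(0.0023492765345657068), np.float64(0.002349276534565734)])
roof corners [array([ 0.6876, -0.0823]), array([ 0.7593, -0.2745]), array([ 0.6164, -0.3106]), array([ 0.56  , -0.1155])]
leaf top ends [array([0.6693, 0.2501]), array([0.519 , 0.2493])] knuckle top [0.6777 0.2516 0.152 ]
panel [array([0.6673, 0.1737]), array([0.517 , 0.1735])]
stand [array([0.6746, 0.1436]), array([0.5144, 0.1436])]
[[-0.      0.9564  0.2919  0.0745]
 [ 1.      0.0004 -0.0012  0.0012]
 [-0.0013  0.2919 -0.9564 -0.1431]
 [ 0.      0.      0.      1.    ]]
```

Request:
{"name": "step_arm", "arguments": {"series": [0,0,-0.06,0,0,0,-0.06,0]}}

```text
time: 2.0
tool_pos: [0.2066, -0.6459, 0.2982]
tcp_rot: [3.093, 0.483, 0.002]
wrist_force: [0.8, 0.3, 0.6]
width: 1.002
grip_force: 0.0
```

Request:
{"name": "step_arm", "arguments": {"series": [0.38,-0.42,0,-1.54,0.38,-0.42,0,-1.54,0.38,-0.42,0,-1.54,0.38,-0.42,0,-1.54,0.38,-0.42,0,-1.54,0.38,-0.42,0,-1.54,0.38,-0.42,0,-1.54,0.38,-0.42,0,-1.54], "gripper": 0.6}}

```text
time: 3.0
tool_pos: [0.4127, -0.1856, 0.2913]
tcp_rot: [1.933, 2.475, 0.0]
wrist_force: [0.8, -0.2, 0.3]
width: 0.601
grip_force: 0.0
```

Request:
{"name": "step_arm", "arguments": {"series": [0,0,0,0,0,0,0,0]}}

```text
time: 3.25
tool_pos: [0.4122, -0.1875, 0.2912]
tcp_rot: [1.94, 2.47, -0.001]
wrist_force: [0.6, -0.1, -0.6]
width: 0.602
grip_force: 0.0
```

```bash
cat > c.py <<'E'
from h import *
np.set_printoptions(precision=4,suppress=True)
print(tool())
C={n:shot(n) for n in("side","top","wrist")}
for n in C: save(C[n][0],n+"1.png")
print(C["wrist"][0]["intrinsics"])
for l in "cabinet pin_low pin_high shut_mark tub squeeze".split():
    for n in C:
        print(l,n,[(np.round(d["point"],1).tolist(),round(d["score"],2),atz(C[n][0],d["point"],{"pin_low":.05,"pin_high":.15,"shut_mark":.11}.get(l,0),C[n][1])) for d in viewer.spot_point(C[n][0],l)[:2]])
E
python3 c.py
```

```text
[[-0.237   0.9715 -0.0002  0.4122]
 [ 0.9715  0.237  -0.0007 -0.1875]
 [-0.0007 -0.0004 -1.      0.2912]
 [ 0.      0.      0.      1.    ]]
[[375.0313   0.     318.4082]
 [  0.     375.0313 241.7176]
 [  0.       0.       1.    ]]
cabinet side [([411.9, 275.5], 0.58, array([ 0.5947, -0.2125,  0.    ]))]
cabinet top [([393.7, 225.3], 0.74, array([ 0.6022, -0.2168,  0.    ])), ([215.2, 193.4], 0.52, array([0.7082, 0.294 , 0.    ]))]
cabinet wrist [([455.2, 257.2], 0.92, array([ 0.5933, -0.227 ,  0.    ]))]
pin_low side [([383.2, 265.7], 0.72, array([ 0.5634, -0.1437,  0.05  ])), ([425.3, 241.6], 0.6, array([ 0.6679, -0.2301,  0.05  ]))]
pin_low top [([366.1, 241.3], 0.92, array([ 0.555 , -0.1327,  0.05  ])), ([219.0, 256.0], 0.54, array([0.5247, 0.2747, 0.05  ]))]
pin_low wrist [([467.0, 189.4], 0.84, array([ 0.5571, -0.1419,  0.05  ])), ([502.8, 127.7], 0.16, array([ 0.5696, -0.0771,  0.05  ]))]
pin_high side [([389.1, 237.7], 0.79, array([ 0.5573, -0.1505,  0.15  ])), ([298.7, 266.7], 0.65, array([0.4246, 0.0199, 0.15  ]))]
pin_high top [([372.1, 237.7], 0.78, array([ 0.5569, -0.1402,  0.15  ]))]
pin_high wrist [([516.5, 210.7], 0.77, array([ 0.5572, -0.1422,  0.15  ]))]
shut_mark side [([453.6, 248.7], 0.93, array([ 0.5987, -0.2942,  0.11  ]))]
shut_mark top [([427.0, 219.3], 0.56, array([ 0.6049, -0.2899,  0.11  ]))]
shut_mark wrist [([484.0, 362.1], 0.92, array([ 0.6078, -0.2974,  0.11  ]))]
tub side [([427.2, 315.8], 0.85, array([ 0.4819, -0.262 ,  0.    ])), ([257.6, 242.5], 0.4, array([0.6105, 0.1896, 0.    ]))]
tub top [([411.5, 267.4], 0.97, array([ 0.4808, -0.2629,  0.    ]))]
tub wrist [([358.3, 265.0], 0.59, array([ 0.4809, -0.2646,  0.    ]))]
squeeze side [([472.6, 273.4], 0.88, array([ 0.6378, -0.354 ,  0.    ]))]
squeeze top [([237.7, 171.7], 0.48, array([0.7698, 0.2281, 0.    ]))]
squeeze wrist [([464.1, 356.6], 0.75, array([ 0.6517, -0.3569,  0.    ]))]
```

Request:
{"name": "step_arm", "arguments": {"series": [0.02,0.049,0.06,0,0.02,0.049,0.12,0,0.02,0.049,0.17,0,0.02,0.049,0.22,0,0.02,0.049,0.25,0,0.02,0.049,0.259,0,0.02,0.049,0.259,0]}}

```text
time: 5.18
tool_pos: [0.4553, -0.1565, 0.0325]
tcp_rot: [-1.941, -2.47, 0.0]
wrist_force: [0.3, 0.6, 0.4]
width: 0.601
grip_force: 0.0
```

Request:
{"name": "step_arm", "arguments": {"series": [-0.03,0,0,0,-0.05,0,0,0,-0.065,0,0,0,-0.08,0,0,0,-0.095,0,0,0,-0.11,0,0,0,-0.125,0,0,0,-0.14,0,0,0]}}

```text
time: 6.18
tool_pos: [0.4884, -0.292, 0.0334]
tcp_rot: [-1.941, -2.469, -0.002]
wrist_force: [-1.3, 6.8, 4.9]
width: 0.6
grip_force: 0.0
```

Request:
{"name": "step_arm", "arguments": {"series": [-0.015,0,0,0,-0.03,0,0,0,-0.045,0,0,0,-0.06,0,0,0,-0.075,0,0,0,-0.085,0,0,0,-0.092,0,0,0,-0.095,0,0,0]}}

```text
time: 7.18
tool_pos: [0.5109, -0.3844, 0.0332]
tcp_rot: [-1.941, -2.469, -0.002]
wrist_force: [-1.2, 5.8, 4.4]
width: 0.601
grip_force: 0.0
```

Request:
{"name": "step_arm", "arguments": {"series": [0.03,0,0,0,0.05,0,-0.03,0,0.05,0,-0.09,0,0.05,0,-0.15,0,0.05,0,-0.21,0,0.05,0,-0.26,0,0.05,0,-0.26,0]}}

```text
time: 8.05
tool_pos: [0.5016, -0.3387, 0.3001]
tcp_rot: [1.933, 2.46, 0.0]
wrist_force: [-0.1, -0.8, 0.7]
width: 0.603
grip_force: 0.0
```

```bash
cat > d.py <<'E'
from h import *
np.set_printoptions(precision=4,suppress=True)
print(tool())
C={n:shot(n) for n in("side","top","wrist")}
for n in C: save(C[n][0],n+"2.png")
for l in "tub squeeze leaf knuckle_high knuckle_low leaf_edge pin_high pin_low shut_mark".split():
    for n in C:
        z={"knuckle_low":.032,"knuckle_high":.132,"leaf_edge":.092,"leaf":.012,"pin_low":.05,"pin_high":.15,"shut_mark":.11}.get(l,0)
        print(l,n,[(np.round(d["point"],1).tolist(),round(d["score"],2),atz(C[n][0],d["point"],z,C[n][1])) for d in viewer.spot_point(C[n][0],l)[:3]])
E
python3 d.py
```

```text
[[-0.2363  0.9716  0.0107  0.5016]
 [ 0.9716  0.2364 -0.0081 -0.3387]
 [-0.0104  0.0084 -0.9999  0.3001]
 [ 0.      0.      0.      1.    ]]
tub side [([509.2, 318.6], 0.76, array([ 0.52  , -0.4402,  0.    ]))]
tub top [([473.7, 249.3], 0.59, array([ 0.5278, -0.4396,  0.    ]))]
tub wrist [([311.1, 276.0], 0.87, array([ 0.5162, -0.4422,  0.    ]))]
squeeze side [([471.9, 269.9], 0.69, array([ 0.6491, -0.3517,  0.    ]))]
squeeze top [([440.1, 206.0], 0.62, array([ 0.654 , -0.3506,  0.    ]))]
squeeze wrist [([431.3, 237.3], 0.78, array([ 0.6461, -0.3587, -0.    ]))]
leaf side [([244.5, 328.5], 0.67, array([0.3387, 0.1242, 0.012 ])), ([228.5, 237.2], 0.59, array([0.5995, 0.2639, 0.012 ]))]
leaf top [([224.3, 231.2], 0.94, array([0.5968, 0.2668, 0.012 ])), ([270.7, 319.6], 0.78, array([0.344 , 0.1389, 0.012 ])), ([201.5, 320.2], 0.71, array([0.3473, 0.3335, 0.012 ]))]
leaf wrist []
knuckle_high side [([235.1, 182.0], 0.75, array([0.6798, 0.2617, 0.132 ])), ([252.3, 261.8], 0.62, array([0.4296, 0.1268, 0.132 ]))]
knuckle_high top [([202.2, 290.8], 0.92, array([0.4318, 0.302 , 0.132 ])),
[... 1072 characters left out ...]
])), ([254.6, 232.0], 0.22, array([0.5795, 0.1614, 0.15  ]))]
pin_high wrist []
pin_low side [([385.7, 264.4], 0.77, array([ 0.5689, -0.1487,  0.05  ])), ([228.3, 237.0], 0.42, array([0.5649, 0.246 , 0.05  ]))]
pin_low top [([367.4, 241.5], 0.68, array([ 0.5543, -0.1362,  0.05  ])), ([215.6, 194.7], 0.57, array([0.696 , 0.2822, 0.05  ]))]
pin_low wrist [([432.9, 5.4], 0.93, array([ 0.5579, -0.142 ,  0.05  ]))]
shut_mark side [([455.4, 246.4], 0.6, array([ 0.6071, -0.2976,  0.11  ])), ([401.3, 252.5], 0.46, array([ 0.5578, -0.1815,  0.11  ]))]
shut_mark top [([428.9, 220.3], 0.87, array([ 0.6021, -0.2948,  0.11  ]))]
shut_mark wrist [([447.1, 197.1], 0.76, array([ 0.6062, -0.2969,  0.11  ]))]
```

Request:
{"name": "step_arm", "arguments": {"series": [0.561,0.232,-0.03,1.81,0.561,0.232,-0.03,1.81,0.561,0.232,-0.03,1.81,0.561,0.232,-0.03,1.81,0.561,0.232,-0.03,1.81,0.561,0.232,-0.03,1.81,0.561,0.232,-0.03,1.81,0.561,0.232,-0.03,1.81], "gripper": 1.0}}

```text
time: 10.55
tool_pos: [0.5708, 0.1247, 0.3156]
tcp_rot: [3.076, 0.637, 0.001]
wrist_force: [0.8, -0.3, -0.6]
width: 0.998
grip_force: 0.0
```

Request:
{"name": "step_arm", "arguments": {"series": [0.076,-0.114,0,0.408,0.076,-0.114,0,0.408,0.076,-0.114,0,0.408,0.076,-0.114,0,0.408,0.076,-0.114,0,0.408]}}

```text
time: 11.18
tool_pos: [0.5943, 0.257, 0.3152]
tcp_rot: [3.141, 0.011, -0.0]
wrist_force: [-0.1, -0.7, -0.4]
width: 1.0
grip_force: 0.0
```

```bash
cat > e.py <<'E'
from h import *
np.set_printoptions(precision=4,suppress=True)
print(tool())
C={n:shot(n) for n in("wrist",)}
for n in C: save(C[n][0],n+"3.png")
for l in "leaf knuckle_high knuckle_low leaf_edge".split():
    for n in C:
        z={"knuckle_low":.032,"knuckle_high":.132,"leaf_edge":.092,"leaf":.012}.get(l,0)
        print(l,n,[(np.round(d["point"],1).tolist(),round(d["score"],2),atz(C[n][0],d["point"],z,C[n][1])) for d in viewer.spot_point(C[n][0],l)[:3]])
c,T=C["wrist"]
np.save("Tw.npy",T)
E
python3 e.py
```

```text
[[ 1.      0.0067 -0.0003  0.5943]
 [ 0.0067 -1.     -0.0006  0.257 ]
 [-0.0003  0.0006 -1.      0.3152]
 [ 0.      0.      0.      1.    ]]
leaf wrist [([256.3, 362.1], 0.98, array([0.3595, 0.339 , 0.012 ])), ([180.5, 187.1], 0.77, array([0.5997, 0.4188, 0.012 ])), ([410.5, 363.4], 0.6, array([0.3588, 0.1269, 0.012 ]))]
knuckle_high wrist [([434.2, 363.6], 0.88, array([0.4422, 0.138 , 0.132 ])), ([320.9, 107.3], 0.84, array([0.6845, 0.254 , 0.132 ])), ([61.6, 257.1], 0.64, array([0.5535, 0.4889, 0.132 ]))]
knuckle_low wrist [([117.0, 233.0], 0.96, array([0.5483, 0.4908, 0.032 ])), ([318.6, 106.6], 0.93, array([0.6899, 0.2557, 0.032 ])), ([408.3, 318.1], 0.89, array([0.4388, 0.1405, 0.032 ]))]
leaf_edge wrist [([208.8, 155.8], 0.83, array([0.6422, 0.3599, 0.092 ])), ([217.5, 442.8], 0.77, array([0.3026, 0.3753, 0.092 ]))]
```

View pics/wrist3.png

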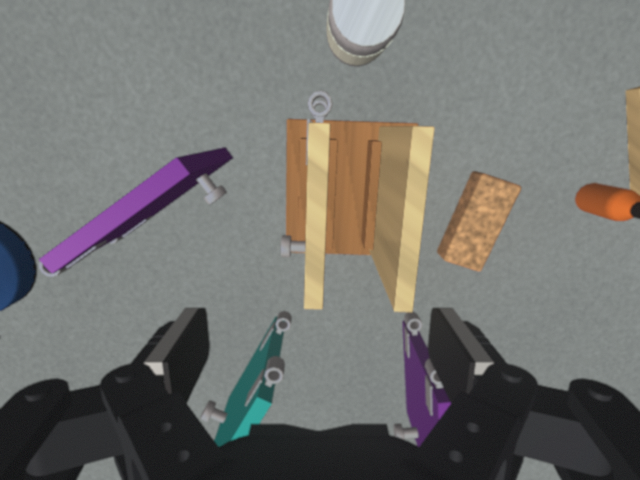

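The leaf's top strip runs from about (318,123) to (313.5,308), with the knuckle ring at (320,105). Knob is on the left, and the spare panel is at (415,220).

```bash
cat > f.py <<'E'
from h import *
c=viewer.read_camera("wrist"); T=np.load("Tw.npy")
for p in((307,123),(329,123),(304,308),(323.5,308)): print(atz(c,p,.172,T).round(4))
print(atz(c,(320,103.5),.152,T).round(4))
E
python3 f.py
```

```text
[0.6719 0.2643 0.172 ]
[0.672  0.2483 0.172 ]
[0.5233 0.2671 0.172 ]
[0.5234 0.2507 0.172 ]
[0.6863 0.2548 0.152 ]
```

Request:
{"name": "step_arm", "arguments": {"series": [0.0035,-0.0006,0.05,0.024,0.0035,-0.0006,0.1,0.024,0.0035,-0.0006,0.14,0.024,0.0035,-0.0006,0.17,0.024,0.0035,-0.0006,0.183,0.024,0.0035,-0.0006,0.183,0.024], "gripper": 0.7}}

```text
time: 12.22
tool_pos: [0.5975, 0.258, 0.1317]
tcp_rot: [3.141, -0.028, -0.002]
wrist_force: [-0.9, -0.7, 0.9]
width: 0.697
grip_force: 0.0
```

Request:
{"name": "step_arm", "arguments": {"series": [0,0,0,0,0,0,0,0,0,0,0,0,0,0,0,0,0,0,0,0,0,0,0,0], "gripper": 0.0, "newtons": 80}}

```text
time: 12.98
tool_pos: [0.5991, 0.2589, 0.1342]
tcp_rot: [-3.14, 0.028, -0.005]
wrist_force: [-0.2, -0.8, 5.5]
width: 0.174
grip_force: 78.8
```

Request:
{"name": "step_arm", "arguments": {"series": [0,0,-0.01,0,0,0,-0.03,0,0,0,-0.06,0,0,0,-0.1,0,0,0,-0.14,0,0,0,-0.175,0,0,0,-0.195,0,0,0,-0.2,0]}}

```text
time: 13.98
tool_pos: [0.5983, 0.2586, 0.3342]
tcp_rot: [-3.141, 0.028, -0.004]
wrist_force: [0.6, -0.2, -3.1]
width: 0.181
grip_force: 78.2
```

Request:
{"name": "step_arm", "arguments": {"series": [-0.005,0.02,0,-0.02,-0.025,0.07,0,-0.06,-0.045,0.125,0,-0.1,-0.068,0.18,0,-0.14,-0.09,0.235,0,-0.18,-0.11,0.29,0,-0.22,-0.13,0.345,0,-0.26,-0.15,0.4,0,-0.29]}}

```text
time: 14.98
tool_pos: [0.439, -0.1401, 0.3304]
tcp_rot: [-3.111, -0.429, 0.004]
wrist_force: [0.2, -1.2, -3.5]
width: 0.172
grip_force: 78.7
```

```bash
python3 -c "
from h import *
print(tool().round(4))"
```

```text
[[ 9.627e-01  2.704e-01 -2.600e-03  4.390e-01]
 [ 2.704e-01 -9.627e-01  9.000e-04 -1.401e-01]
 [-2.300e-03 -1.500e-03 -1.000e+00  3.304e-01]
 [ 0.000e+00  0.000e+00  0.000e+00  1.000e+00]]
```

Request:
{"name": "step_arm", "arguments": {"series": [-0.013,0.018,0.01,-0.01,-0.0256,0.0358,0.04,-0.01,-0.0256,0.0358,0.08,-0.01,-0.0256,0.0358,0.115,-0.01,-0.0256,0.0358,0.133,-0.01,-0.0256,0.0358,0.138,-0.01,-0.0256,0.0358,0.138,-0.01]}}

```text
time: 15.85
tool_pos: [0.4263, -0.1804, 0.1949]
tcp_rot: [3.11, 0.442, 0.001]
wrist_force: [0.1, 0.2, -3.3]
width: 0.176
grip_force: 78.9
```

```bash
cat > g.py <<'E'
import sys
from h import *
np.set_printoptions(precision=4,suppress=True)
k=sys.argv[1]
Tt=tool();print(Tt)
C={n:shot(n) for n in("wrist","side","top")}
for n in C: save(C[n][0],n+k+".png")
np.save("Tw%s.npy"%k,C["wrist"][1])
lf=Tt[2,3]-.122
for l in "pin_high pin_low shut_mark knuckle_high knuckle_low leaf_edge".split():
    for n in C:
        z={"knuckle_low":lf+.02,"knuckle_high":lf+.12,"leaf_edge":lf+.08,"pin_low":.05,"pin_high":.15,"shut_mark":.11}[l]
        print(l,n,[(np.round(d["point"],1).tolist(),round(d["score"],2),atz(C[n][0],d["point"],z,C[n][1])) for d in viewer.spot_point(C[n][0],l)[:2 if n=="wrist" else 4] if abs(atz(C[n][0],d["point"],z,C[n][1])[1]+.2)<.15])
E
python3 g.py 4
```

```text
[[ 0.9603  0.2789  0.0006  0.4263]
 [ 0.2789 -0.9603 -0.0003 -0.1804]
 [ 0.0005  0.0004 -1.      0.1949]
 [ 0.      0.      0.      1.    ]]
pin_high wrist []
pin_high side [([386.7, 237.5], 0.76, array([ 0.5567, -0.1453,  0.15  ]))]
pin_high top [([376.7, 238.8], 0.57, array([ 0.5538, -0.1519,  0.15  ]))]
pin_low wrist [([314.3, 29.2], 0.6, array([ 0.5583, -0.1408,  0.05  ]))]
pin_low side [([382.8, 264.4], 0.71, array([ 0.5672, -0.1421,  0.05  ])), ([386.3, 308.9], 0.17, array([ 0.4387, -0.1718,  0.05  ]))]
pin_low top [([366.9, 239.3], 0.76, array([ 0.5604, -0.1351,  0.05  ])), ([380.2, 251.5], 0.72, array([ 0.5258, -0.1705,  0.05  ]))]
shut_mark wrist []
shut_mark side [([458.1, 248.6], 0.57, array([ 0.6015, -0.304 ,  0.11  ])), ([414.9, 274.7], 0.49, array([ 0.4987, -0.2197,  0.11  ]))]
shut_mark top [([428.0, 220.5], 0.56, array([ 0.6016, -0.2924,  0.11  ]))]
knuckle_high wrist [([322.0, 90.2], 0.62, array([ 0.5106, -0.1586,  0.1929]))]
knuckle_high side [([384.0, 266.8], 0.21, array([ 0.4289, -0.1578,  0.1929])), ([388.1, 308.5], 0.19, array([ 0.3272, -0.1827,  0.1929]))]
knuckle_high top [([378.5, 252.8], 0.95, array([ 0.5158, -0.1508,  0.1929]))]
knuckle_low wrist [([321.0, 103.8], 0.58, array([ 0.5117, -0.1588,  0.0929]))]
knuckle_low side [([385.4, 269.9], 0.85, array([ 0.5124, -0.1542,  0.0929]))]
knuckle_low top [([379.5, 253.8], 0.96, array([ 0.5176, -0.1638,  0.0929]))]
leaf_edge wrist [([320.4, 103.6], 0.22, array([ 0.5084, -0.1589,  0.1529]))]
leaf_edge side [([396.8, 311.9], 0.81, array([ 0.355 , -0.1983,  0.1529]))]
leaf_edge top [([398.5, 316.6], 0.75, array([ 0.3553, -0.1998,  0.1529])), ([397.3, 226.3], 0.15, array([ 0.5843, -0.2052,  0.1529]))]
```

View pics/wrist4.png

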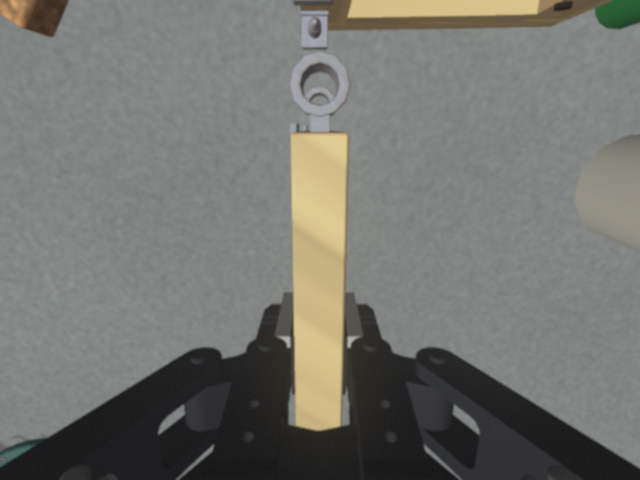

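The bore ring is near (320,85) and the lower pin on its bracket near (315,28), so the leaf lines up with the tool axis. I'll refine with an enlarged crop.

```bash
python3 -c "
from h import *
im=cv2.imread('pics/wrist4.png')[0:140,270:370]
cv2.imwrite('pics/crop4.png',cv2.resize(im,None,fx=4.2,fy=4.2,interpolation=cv2.INTER_CUBIC))
c=viewer.read_camera('wrist');T=np.load('Tw4.npy')
lf=.1949-.121
for p,z in(((320,83.5),lf+.14),((320,97),lf+.04),((292,132),lf+.16),((348,132),lf+.16),((295.5,428),lf+.16),((342,428),lf+.16)): print(p,atz(c,p,z,T).round(4))
# predictions of pin foot/tip from candidate
P=np.array([.558,-.1415])
print(proj(c,np.array([[*P,.05],[*P,.074],[*P,.142]]),T).round(1))
"
```

```text
(320, 83.5) [ 0.5105 -0.1578  0.2139]
(320, 97) [ 0.5138 -0.1574  0.1139]
(292, 132) [ 0.495  -0.1544  0.2339]
(348, 132) [ 0.4991 -0.1687  0.2339]
(295.5, 428) [ 0.402  -0.1806  0.2339]
(342, 428) [ 0.4064 -0.1958  0.2339]
[[315.2  30. ]
 [315.   20.4]
 [313.9 -21.2]]
```

View pics/crop4.png

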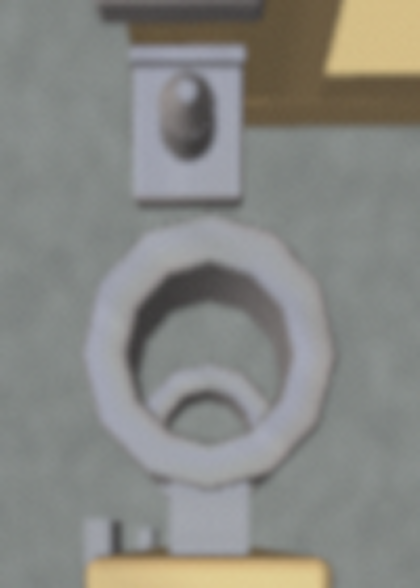

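Request:
{"name": "step_arm", "arguments": {"series": [0.006,-0.003,0,0,0.016,-0.003,0,0,0.026,-0.003,0,0,0.036,-0.003,0,0,0.044,-0.003,0,0,0.049,-0.003,0,0,0.049,-0.003,0,0,0.049,-0.003,0,0]}}

```text
time: 17.95
tool_pos: [0.4718, -0.1637, 0.1942]
tcp_rot: [-3.11, -0.442, 0.001]
wrist_force: [0.2, -0.3, -2.3]
width: 0.176
grip_force: 79.0
```

```bash
python3 -c "
from h import *
np.set_printoptions(precision=4,suppress=True)
print(tool());c,T=shot('wrist');save(c,'wrist5.png');np.save('Tw5.npy',T)
for l in('pin_high','knuckle_high','knuckle_low'): print(l,[(d['point'],d['score']) for d in viewer.spot_point(c,l)[:2]])
cv2.imwrite('pics/crop5.png',cv2.resize(cv2.imread('pics/wrist5.png')[0:140,260:380],None,fx=4.2,fy=4.2,interpolation=cv2.INTER_CUBIC))
P=[.557,-.141]
print(proj(c,np.array([[*P,.15],[*P,.174],[*P,.074],[*P,.05]]),T))
"
```

```text
[[ 0.9604  0.2786 -0.0004  0.4718]
 [ 0.2786 -0.9604  0.0001 -0.1637]
 [-0.0004 -0.0002 -1.      0.1942]
 [ 0.      0.      0.      1.    ]]
pin_high [([320.4, 94.8], 0.76)]
knuckle_high [([317.6, 92.7], 0.93), ([318.5, 104.4], 0.27)]
knuckle_low []
[[319.5404  96.1301]
 [319.7737  91.4832]
 [319.0872 105.1561]
 [318.9946 106.9981]]
```

View pics/crop5.png

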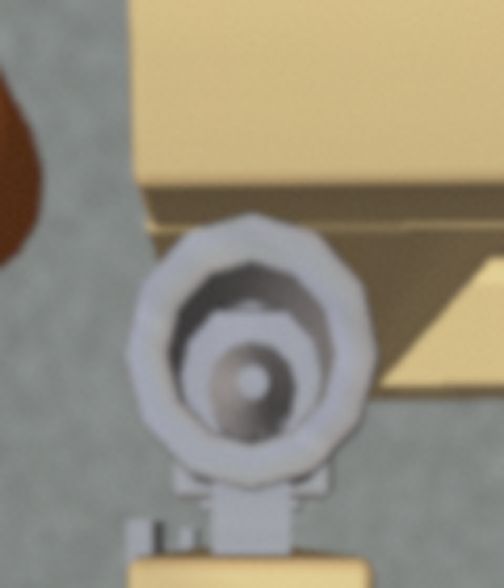

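The upper pin tip shows through the bore at px (320.5,90.2). The knuckle is about 1.7 mm short in x and 0.4 mm off in y.

Request:
{"name": "step_arm", "arguments": {"series": [0.0017,0.0004,0,0,0.0017,0.0004,0.006,0,0.0017,0.0004,0.012,0,0.0017,0.0004,0.018,0,0.0017,0.0004,0.023,0,0.0017,0.0004,0.027,0,0.0017,0.0004,0.03,0,0.0017,0.0004,0.03,0]}}

```text
time: 19.15
tool_pos: [0.4736, -0.1636, 0.1641]
tcp_rot: [-3.11, -0.442, 0.001]
wrist_force: [-0.7, -0.7, -3.3]
width: 0.181
grip_force: 79.0
```

Request:
{"name": "step_arm", "arguments": {"series": [0,0,0.003,0,0,0,0.006,0,0,0,0.009,0,0,0,0.009,0]}}

```text
time: 19.65
tool_pos: [0.4735, -0.1635, 0.1549]
tcp_rot: [-3.11, -0.442, 0.001]
wrist_force: [-0.6, 0.3, -2.9]
width: 0.181
grip_force: 79.0
```

Request:
{"name": "step_arm", "arguments": {"series": [0,0,0.002,0,0,0,0.004,0,0,0,0.005,0,0,0,0.005,0]}}

```text
time: 20.15
tool_pos: [0.474, -0.164, 0.1519]
tcp_rot: [3.11, 0.442, 0.001]
wrist_force: [-4.4, 0.5, 6.8]
width: 0.174
grip_force: 80.3
```

Request:
{"name": "step_arm", "arguments": {"series": [0,0,0,0,0,0,0,0,0,0,0,0,0,0,0,0], "gripper": 0.6}}

```text
time: 20.65
tool_pos: [0.4738, -0.1636, 0.1502]
tcp_rot: [-3.11, -0.442, 0.0]
wrist_force: [0.5, -0.3, -0.8]
width: 0.597
grip_force: 0.0
```

Request:
{"name": "step_arm", "arguments": {"series": [0,0,-0.01,0,0,0,-0.03,0,0,0,-0.06,0,0,0,-0.09,0,0,0,-0.11,0,0,0,-0.11,0]}}

```text
time: 21.4
tool_pos: [0.4752, -0.1642, 0.2631]
tcp_rot: [3.108, 0.442, 0.007]
wrist_force: [-0.4, 0.4, 0.1]
width: 0.595
grip_force: 0.0
```

```bash
python3 g.py 6
```

```text
[[ 0.9604  0.2787  0.0047  0.4752]
 [ 0.2787 -0.9604 -0.0019 -0.1642]
 [ 0.004   0.0032 -1.      0.2631]
 [ 0.      0.      0.      1.    ]]
pin_high wrist [([315.7, 112.2], 0.87, array([ 0.556 , -0.1409,  0.15  ]))]
pin_high side [([386.6, 236.1], 0.87, array([ 0.561 , -0.1443,  0.15  ])), ([428.0, 239.0], 0.23, array([ 0.5742, -0.2343,  0.15  ]))]
pin_high top [([375.2, 235.7], 0.79, array([ 0.5619, -0.1483,  0.15  ]))]
pin_low wrist [([315.5, 113.9], 0.79, array([ 0.5583, -0.1398,  0.05  ]))]
pin_low side [([385.2, 266.7], 0.85, array([ 0.5614, -0.1488,  0.05  ])), ([383.4, 238.5], 0.4, array([ 0.6536, -0.1288,  0.05  ]))]
pin_low top [([365.8, 240.7], 0.61, array([ 0.5566, -0.1319,  0.05  ]))]
shut_mark wrist [([542.3, 110.9], 0.75, array([ 0.6045, -0.3017,  0.11  ]))]
shut_mark side [([456.5, 248.2], 0.63, array([ 0.6019, -0.3004,  0.11  ]))]
shut_mark top [([428.5, 217.7], 0.62, array([ 0.609, -0.294,  0.11 ]))]
knuckle_high wrist [([316.0, 113.1], 0.76, array([ 0.5516, -0.1425,  0.2611]))]
knuckle_high side [([383.2, 237.2], 0.89, array([ 0.4421, -0.1488,  0.2611]))]
knuckle_high top [([368.4, 238.4], 0.67, array([ 0.5471, -0.1212,  0.2611]))]
knuckle_low wrist [([320.2, 112.1], 0.56, array([ 0.5564, -0.1437,  0.1611]))]
knuckle_low side [([381.1, 268.3], 0.59, array([ 0.4525, -0.1501,  0.1611]))]
knuckle_low top [([370.6, 238.0], 0.77, array([ 0.5554, -0.1354,  0.1611]))]
leaf_edge wrist [([400.9, 106.4], 0.17, array([ 0.5668, -0.1791,  0.2211]))]
leaf_edge side [([391.4, 308.9], 0.63, array([ 0.3053, -0.19  ,  0.2211]))]
leaf_edge top [([395.0, 181.2], 0.7, array([ 0.6883, -0.1937,  0.2211])), ([390.0, 297.5], 0.58, array([ 0.4065, -0.1718,  0.2211]))]
```

View pics/wrist6.png

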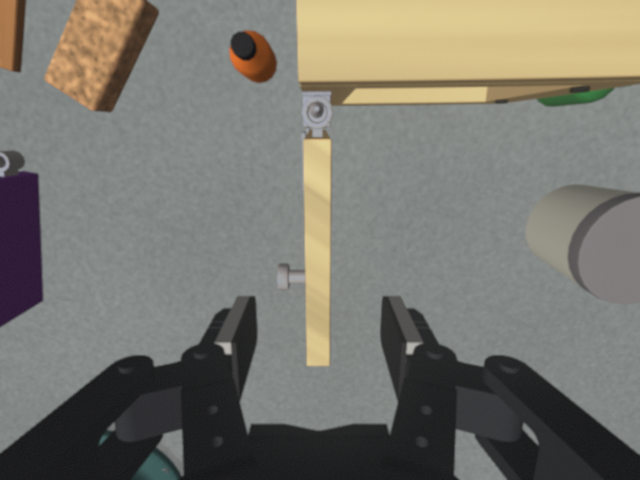

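The door hangs on the pins, with the pin tip showing through the ring at (316,111), square open and let go. Next I close the fingers, go to the outer (knob) side and push it shut along an arc.

Request:
{"name": "step_arm", "arguments": {"series": [-0.025,-0.06,0,0,-0.025,-0.06,0,0,-0.025,-0.06,0.03,0,-0.025,-0.06,0.07,0,-0.025,-0.06,0.1,0,-0.025,-0.06,0.113,0,-0.025,-0.06,0.113,0], "gripper": 0.0}}

```text
time: 23.32
tool_pos: [0.4329, -0.1131, 0.1469]
tcp_rot: [-3.11, -0.442, 0.002]
wrist_force: [-0.2, -0.3, 0.8]
width: 0.001
grip_force: 0.0
```

```bash
python3 -c "
from h import *
T=tool();s=monitor.read_state();d=np.array([.557,-.141,0])-T[:3,3];print(T.round(4),(-T[:3,:3].T@d).round(4),s['width'],s['time'])"
```

```text
[[ 9.604e-01  2.786e-01 -1.200e-03  4.329e-01]
 [ 2.786e-01 -9.604e-01  3.000e-04 -1.131e-01]
 [-1.100e-03 -7.000e-04 -1.000e+00  1.469e-01]
 [ 0.000e+00  0.000e+00  0.000e+00  1.000e+00]] [-0.1116 -0.0615 -0.1467] 0.001407640156334766 23.325
```

Request:
{"name": "step_arm", "arguments": {"series": [0,0.025,-0.004,0,0.001,0.039,-0.004,0,0,0.053,-0.004,0,-0.001,0.066,-0.004,0,0.001,0.08,-0.004,0,0.003,0.094,-0.004,0,0.009,0.108,-0.004,0,0.015,0.121,-0.004,0]}}

```text
time: 24.32
tool_pos: [0.4819, -0.2258, 0.1512]
tcp_rot: [-3.11, -0.442, -0.0]
wrist_force: [-0.4, 0.9, -1.3]
width: -0.006
grip_force: 0.1
```

Request:
{"name": "step_arm", "arguments": {"series": [0.009,0.013,0,0,0.02,0.023,0,0,0.032,0.033,0,0,0.046,0.041,0,0,0.058,0.046,0,0,0.068,0.049,0,0,0.074,0.05,0,0,0.077,0.05,0,0]}}

```text
time: 25.32
tool_pos: [0.5693, -0.2514, 0.1513]
tcp_rot: [3.11, 0.443, -0.0]
wrist_force: [-0.7, 0.6, 0.6]
width: 0.001
grip_force: 0.1
```

```bash
python3 g.py 7 | grep -v knuckle; python3 -c "
from h import *
T=tool();d=np.array([.557,-.141,0])-T[:3,3];print((-T[:3,:3].T@d).round(4))"
```

```text
[[ 0.9603  0.279  -0.0002  0.5693]
 [ 0.279  -0.9603 -0.     -0.2514]
 [-0.0002 -0.     -1.      0.1513]
 [ 0.      0.      0.      1.    ]]
pin_high wrist []
pin_high side [([389.8, 238.7], 0.8, array([ 0.5546, -0.1525,  0.15  ]))]
pin_high top [([375.0, 240.8], 0.93, array([ 0.5488, -0.1474,  0.15  ]))]
pin_low wrist []
pin_low side [([386.1, 262.0], 0.76, array([ 0.5768, -0.1484,  0.05  ]))]
pin_low top [([365.7, 241.3], 0.67, array([ 0.555 , -0.1316,  0.05  ]))]
shut_mark wrist []
shut_mark side [([457.0, 244.8], 0.67, array([ 0.6131, -0.3007,  0.11  ]))]
shut_mark top [([368.9, 239.2], 0.51, array([ 0.5562, -0.1354,  0.11  ]))]
leaf_edge wrist []
leaf_edge side [([454.9, 249.9], 0.65, array([ 0.5963, -0.2974,  0.1093]))]
leaf_edge top []
[-0.0192  0.1095 -0.1513]
```

View pics/side7.png

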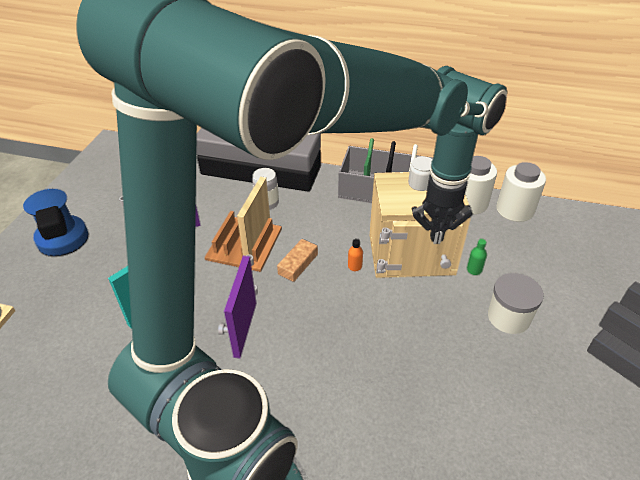

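The side picture shows the door lying across the cabinet front, with the knob at (445,262), and the tub well clear. I'll press gently until I feel the bumpers.

Request:
{"name": "step_arm", "arguments": {"series": [0.002,0,0,0,0.004,0,0,0,0.006,0,0,0,0.006,0,0,0]}}

```text
time: 26.88
tool_pos: [0.5707, -0.2511, 0.1513]
tcp_rot: [-3.11, -0.443, 0.014]
wrist_force: [-13.4, -3.1, 7.7]
width: 0.001
grip_force: 7.0
```

Request:
{"name": "step_arm", "arguments": {"series": [0.003,0,0,0,0,0,0,0,-0.004,0,0,0,-0.01,0,0,0,-0.03,0,0,0,-0.07,0,-0.03,0,-0.1,0,-0.08,0,-0.1,0,-0.1,0]}}

```text
time: 27.88
tool_pos: [0.4779, -0.2791, 0.2547]
tcp_rot: [3.107, 0.438, 0.005]
wrist_force: [0.9, -0.7, -0.2]
width: -0.001
grip_force: 0.0
```

```bash
python3 g.py 8 | grep -E "shut|edge"
```

```text
shut_mark wrist []
shut_mark side [([455.4, 243.7], 0.63, array([ 0.6158, -0.2969,  0.11  ]))]
shut_mark top [([425.1, 218.3], 0.56, array([ 0.6077, -0.285 ,  0.11  ]))]
leaf_edge wrist [([394.5, 68.9], 0.93, array([ 0.5835, -0.2861,  0.2127]))]
leaf_edge side [([455.6, 248.4], 0.92, array([ 0.4952, -0.2899,  0.2127])), ([383.2, 238.0], 0.53, array([ 0.4892, -0.1443,  0.2127]))]
leaf_edge top [([373.9, 237.6], 0.22, array([ 0.5523, -0.1388,  0.2127]))]
```

View pics/wrist8.png

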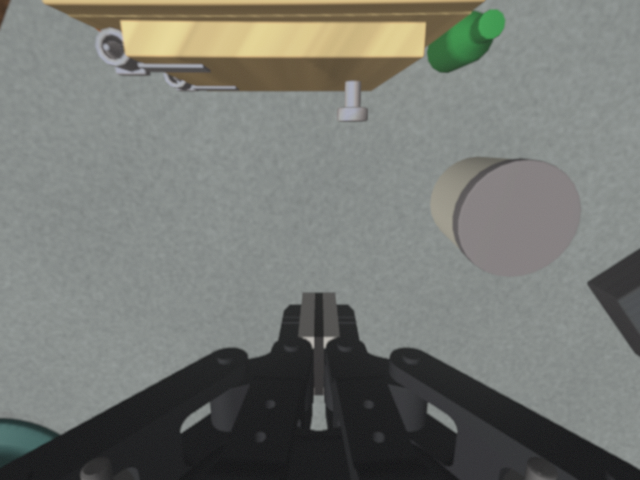

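The door's top strip, from (122,38) to (425,38), runs parallel to the cabinet front. Both knuckles are down on their pins, the tub is upright and the fingers touch nothing.

```bash
python3 -c "
from h import *
print(job.finish_job())"
```

```text
the job is handed in; nothing more can be done
None
```

The door is back on both hinge pins and pushed shut, the tub stands upright clear of its swing, and the job is handed in (no verdict was returned).

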